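Clamp a charcoal block in a quick-release vise

TASK

The charcoal block lies loose on the bed of the quick-release vise and has to be held for dressing its worn top. Squeeze the red release lever against the post behind it, slide the jaw up until the block is snug between the jaws, and let the lever go so that the half-nut drops back into the rack; then turn the crank clockwise (seen from the crank's end) until the block is gripped firmly. Go by feel, for charcoal crumbles if it is crushed; leave the block flat on the bed, let go of everything and do not disturb the other things on the bench.

Things in the scene. Friction and masses are not known exactly. Their poses are not given: they have to be found in the camera images.
- vise: fixed dark grey-green vise, foot 235 x 104 mm, bolted to the bench. Origin: on the bench under the middle of the bed. x points along the bed from the crank to the fixed jaw, z up. Bed 48 mm above the bench, with a toothed steel rack (5 mm pitch) in its slot; jaws 92 mm wide, 71 mm above the bench at the top, lined with leather
- fixed_face (a point): middle of the fixed jaw's leather face, 60 mm above the bench, at x = 80 mm in the vise's frame; axes as the vise's
- jaw_face (a point): middle of the moving jaw's leather face, 60 mm above the bench; axes as the vise's. The opening between the jaws is 80 to 107 mm at the start. The jaw rides on the sliding head, which carries lever, post and crank too; all of them move together along the vise's x. Unlocked, the head slides with about 3 N
- post_bar (a point): middle of the round dark bar at the top of the fixed post on the sliding head, 112 mm above the bench; bar 12 mm thick (in x), 42 mm long (along the vise's y). The thing to squeeze the lever against; the head's flat top below it is 81 mm above the bench, and nothing within 55 mm of the bars along x stands higher than that
- lever_bar (a point): middle of the round red bar at the top of the quick-release lever, 112 mm above the bench, 24 mm in front of the post bar (towards the fixed jaw) when the lever is free; 12 mm thick, 42 mm long along the vise's y. Free, the two bars measure 36 mm over both, squeezed home 25 mm; the spring takes up to 9 N at the bar
- lever (a joint): lever, rad: 0 free with the half-nut's teeth fully down in the rack, 0.15 squeezed home. Above 0.13 the teeth are clear of the rack and the head slides; below, the head is locked to the rack. Let go between two notches the teeth ride on the crests (0.1 to 0.125) and drop into the next notch behind when the screw begins to push: the jaw may then come back by up to 5 mm, which the screw has to take up
- head (a joint): travel of the sliding head along the vise's x, m; grows towards the fixed jaw
- knob_center (a point): middle of the crank's turned wooden knob, where it is gripped: 18 mm thick, 39 mm long along the vise's x, spins freely on its pin. It stands off behind the crank arm (the arm begins 24 mm from this point) on a radius of 30 mm about the screw's axis. It comes as low as 32 mm above the bench
- screw_axis (a point): point on the screw's axis in the knob's plane, 62 mm above the bench; the axis runs along the vise's x. Turning takes about 4 N at the knob while the jaw is free and roughly 1 N more for every 5 N of grip on the block, so about 20 to 23 N when it is right; this is felt only while the crank moves forward, for at rest the screw's friction carries any part of it
- crank (a joint): crank angle, rad: 0 with the knob straight up, grows clockwise seen from the crank's end, which drives the jaw forward, 12 mm a turn, 14 mm in all; it stops at 7.5. So positive turns go from up towards the vise's -y. Crank and knob advance with the screw. The screw holds where it is left.
- block: brittle black charcoal block, 58 mm (along the vise's x) x 98 x 28 mm, origin in the middle of its underside, lying flat on the bed within 10 mm of the fixed jaw, slightly askew; the jaws square it up. It is held firmly from 40 N of grip and crumbles above 160 N; 60 to 120 N is right
- jaw: the moving jaw itself (a plate 14 mm thick with its leather lining); its pose is given as that of the vise, shifted along x by the travel of head and screw
- brush: bench brush, 160 mm long, wooden handle, lying loose on the bench; a bystander
- marker: black felt marker, 131 mm long, lying loose on the bench; a bystander
- steel_block: steel bench block, 60 x 60 x 18 mm, lying loose on the bench; a bystander
Not all that is in view belongs to the job. Of the things shaped like the block, the black one is meant.

How it is judged:
On the way, in this order (a step that is already met when the one before it is completed fails the run):
1. the quick-release lever is squeezed so that the half-nut is clear of the rack (value of joint lever above 0.135 rad), for 0.1 s.
2. the jaw is slid up to the block (jaws less than 64 mm apart) (x of jaw_face in the frame of fixed_face above -0.064 m), for 0.1 s.
3. the lever is let go: the half-nut is down in the rack again and the screw grips the block with more than 40 N (value of joint lever below 0.03 rad and contact force between block and jaw above 40 N), for 0.2 s.
At the end, for the whole second after the job is handed in: The block is gripped between the jaws with 40 to 160 N, flat on the bed (within 2.5 mm and 3.4 degrees) and square in the jaws (within 1.7 degrees), the lever free with the half-nut fully down in the rack (below 0.03 rad), everything at rest and let go (all of step 3 and contact force between block and jaw below 160 N and z of block in the frame of vise between 0.0455 and 0.0505 m and angle between block's own z axis and vertical below 0.06 rad and angle between the x axis of block and the x axis of vise, either way round below 0.03 rad and linear speed of block below 0.01 m/s); the robot touches nothing.
It fails at once if the charcoal is crushed (more than 160 N between the moving jaw and the block) (contact force between block and jaw above 160 N).
It fails at once if the brush is pushed about by more than 20 mm (distance of brush from where it was at the start of the episode above 0.02 m).
It fails at once if the marker is pushed about by more than 20 mm (distance of marker from where it was at the start of the episode above 0.02 m).
It fails at once if the steel block is pushed about by more than 20 mm (distance of steel_block from where it was at the start of the episode above 0.02 m).
It also fails if it takes over 54 s, if anything falls off the work surface, if the arm or the gripper's body presses on something with over 40 N, if the wrist force passes 120 N, or if a joint passes its speed limit or range.

ROBOT

A 6-joint arm with a two-finger parallel gripper is mounted at the origin on a cart in front of the work surface, level with it; the furniture and walls round the work are solid. World frame = base frame: x ahead of the robot, y to its left, z up, the work surface at z = 0. Lengths are in m, angles in rad, forces in N, time in s.
With the tool pointing down it reaches from about 0.325 to 0.875 m from the base axis. Payload 4.4 kg.
Tool frame: the origin (TCP) lies midway between the tips of the shut fingers; the grasp point (between the pads) lies 19 mm behind it (grip_depth is the distance from the TCP to the grasp point, in m); z points along the fingers, y is the direction in which the jaws open and shut (so a half turn about z gives the same grasp; the last joint's range is limited). The gripper opens to 85 mm and grips with 20 to 120 N. Pads are 22 mm wide; open, the fingers measure 114 mm over their backs; the gripper's body (76 mm by 85 mm) begins 54 mm behind the grasp point. The pads swing forward as they close: fully open they stand 13 mm farther back than shut.
Start: joints at [-0.15, 0.207, 1.542, -0, 1.393, -0.15], TCP at [0.575, -0, 0.231] pointing down, gripper open.
Joint ranges: [-2.73, 2.73], [-0.86, 2.22], [0.23, 2.46], [-1.11, 4.25], [0.08, 2.63], [-2.82, 2.82]. Speed limits (rad/s): [2.79, 2.79, 3.14, 3.14, 3.14, 3.14].

INTERFACE

Orientations are given as a unit quaternion [x, y, z, w].
In Python, from workcell import sense, read_camera, hand_in, search_frame, trace, pinpoint, grip_depth gives the robot as it stands.
- The arm moves only by the shell command python3 -m creep 'ROWS' [OPENING] [FORCE]. ROWS is JSON, a list of rows, each a list of 6 numbers: the shift along the tool's x, y, z in cm, then the turn, a rotation vector about the tool's x, y, z in rad. In form: [[x, y, z, rx, ry, rz], ...]. A call has exactly 10 rows; each row is the pose to reach, as a shift and turn from the pose commanded when the call began, along the tool's axes at that moment; what a row does not reach only later rows make up. A row lasts 1/10 s, in which the tool goes at most 50 mm and 8.59 degrees, less where a joint would pass 70% of its speed; a pose out of reach is approached as far as the arm can. A call with a gripper value outside its range is refused whole. OPENING is the opening, from 0 (shut) to 1 (fully open), set as the call begins (- or left out, the last holds). The fingers move at their own pace and stop on an object; FORCE is the grip in N (left out, the last holds). Time passes only in rows, so rows that repeat a pose let the fingers close, or fill a call up. It gives the time, the measured TCP pose, the force and the opening at its end, in the units of the state.
- sense(): the state, without advancing time (a new reading comes with each control period).
- read_camera(name): name is "scene" or "side" or "wrist"; returns a dict with "frame" (480x640x3 uint8, red, green, blue), "fx", "fy", "cx", "cy" (pixels), "xyz" and "attitude" of the camera in the world. Camera axes: x right, y down, z forward; pixel columns grow to the right and rows downward; lengths in m; the calibration is good to about 2 mm. A picture is of the moment at which its call begins. There is no depth.
- hand_in(): hands the job in, once; it reports no verdict.
Trained networks look in a picture, given as the dict that the camera call returned (one of the last four; its "shot" number tells which), for a name from the list of things; names that differ only in an ending like _2 or _b are one class to them, and where a whole thing is asked for, a point or a joint stands for the part that bears it (a point fixed in the world has none). Each returns a list of dicts, best first, with "confidence" (0 to 1); they miss things now and then, are a little off and sometimes report something else, mostly with a low value. They report only what shows in the picture. A call takes as long as a camera call. They do not tell look-alikes from the thing itself.
- search_frame(picture, name): "pixel" ([row, column] in pixels, amid what is visible of it).
- trace(picture, name): "pixels" (480x640 bool, what is visible of it) and "pixel" ([row, column] in pixels, amid what is visible of it).
- pinpoint(picture, name): "pixel" ([row, column] in pixels: a listed point, or the origin of a listed thing).
The state is a dict: "t": time; "joint_pos": joint angles; "joint_vel": joint speeds; "tau": joint torques, N m; "position": TCP position; "eef_rot": TCP orientation; "contact_force": force on the tool from outside, world axes, zero at the start; "ft_torque": the same for the moment, N m; "grip_width": opening from 0.0 (shut) to 1.0 (fully open).
Only numpy, scipy, OpenCV 4.12 (cv2) and the standard library are available. Lean on these libraries where they do the work, as an engineer would, in place of code of your own. Each camera call takes 0.05 s, during which the arm holds its last target.

## Working session

There is one attempt and no reset: what is moved stays moved. The work goes in short steps, Python scripts to look and compute and a shell command to move; the robot and the scene stay as the last step left them, time stands still between calls to the robot, and variables do not carry over. Pictures are saved under pics/ and viewed, and the job is handed in when it is done.

```bash
ls; mkdir -p pics; cat > h.py <<'E'
from workcell import *
import numpy as np, cv2
from scipy.spatial.transform import Rotation as R
def save(p,n): cv2.imwrite(f"pics/{n}.png",p["frame"][:,:,::-1])
def camR(p):
    a=np.array(p["attitude"]); return a if a.shape==(3,3) else R.from_quat(a).as_matrix()
def ray(p,px):
    d=np.array([(px[1]-p["cx"])/p["fx"],(px[0]-p["cy"])/p["fy"],1.]); return np.array(p["xyz"]),camR(p)@d
def atz(p,px,z):
    o,d=ray(p,px); return o+d*(z-o[2])/d[2]
def proj(p,X):
    c=camR(p).T@(np.array(X)-np.array(p["xyz"])); return [p["cy"]+p["fy"]*c[1]/c[2],p["cx"]+p["fx"]*c[0]/c[2]]
E
python3 - <<'E'
from h import *
print(sense(), grip_depth)
for n in ["scene","side","wrist"]:
    p=read_camera(n); save(p,n+"0"); print(n,p["xyz"],p["attitude"],p["fx"],p["cx"],p["cy"])
    for k,z in [("vise",0),("fixed_face",.06),("jaw_face",.06),("post_bar",.112),("lever_bar",.112),("knob_center",None),("screw_axis",.062),("block",.048),("brush",.01),("marker",.008),("steel_block",0)]:
        r=pinpoint(p,k)
        for q in r[:2]: print(k,np.round(q["pixel"],1),round(q["confidence"],2), np.round(atz(p,q["pixel"],z or .06),4))
E
```

```text
pics
{'t': 0.0, 'joint_pos': array([-1.50484765e-01,  2.07466241e-01,  1.54297238e+00, -2.27117467e-05,
        1.39349910e+00, -1.50521807e-01]), 'joint_vel': array([ 1.59106753e-04, -1.65694763e-04,  2.04434102e-03,  1.26030604e-03,
       -1.99335580e-03, -3.23241994e-05]), 'tau': array([ 4.44781954e-04, -3.83034396e+01, -2.91594708e+01, -2.26178481e-04,
        1.06274080e-02,  5.83859855e-05]), 'position': array([5.74232753e-01, 1.06638783e-04, 2.30090775e-01]), 'eef_rot': array([ 7.07091773e-01,  7.07120817e-01, -7.04418338e-04, -9.37417569e-04]), 'contact_force': array([0.35277914, 0.19349908, 0.37184386]), 'ft_torque': array([0.0203057 , 0.00965567, 0.0395445 ]), 'grip_width': 0.9978483215279207} 0.0187
scene [ 0.1054493  -0.41173029  0.43946028] [ 0.80147517 -0.20143561  0.14186747 -0.54491731] 478.3947852227647 313.75922555976393 239.03376695828425
vise [303.6 295.7] 0.96 [0.4072 0.1982 0.06  ]
vise [264.1 315. ] 0.64 [0.5085 0.3187 0.06  ]
fixed_face [257.6 282.3] 0.94 [0.4662 0.3756 0.06  ]
fixed_face [262.2 312.9] 0.28 [0.5092 0.3283 0.06  ]
jaw_face [279.2 298.3] 0.65 [
[... 1110 characters left out ...]
210.8 356.7] 0.65 [0.4871 0.1548 0.062 ]
block [235.8 424.4] 0.83 [0.3356 0.1352 0.048 ]
block [266.2 316.3] 0.59 [0.4676 0.3365 0.048 ]
brush [339.1 232.4] 0.9 [0.5062 0.5453 0.01  ]
marker [207.1 325.6] 0.48 [0.591  0.1186 0.008 ]
marker [201.  383.6] 0.42 [0.4916 0.0232 0.008 ]
steel_block [276.3 238.9] 0.71 [0.5644 0.4516 0.06  ]
wrist [0.57602142 0.07311552 0.37344826] [ 9.89795974e-01  5.64817715e-04 -2.69042156e-05  1.42490739e-01] 338.0306710824041 311.9493694538396 235.75647030561223
lever_bar [ 92.5 334.8] 0.15 [0.5923 0.1033 0.112 ]
knob_center [ 73.1 137.3] 0.83 [0.428  0.1244 0.06  ]
block [143.6 109.9] 0.94 [0.3882 0.0665 0.048 ]
marker [ 94.3 334.8] 0.86 [0.5988 0.1136 0.008 ]
```

View pics/scene0.png

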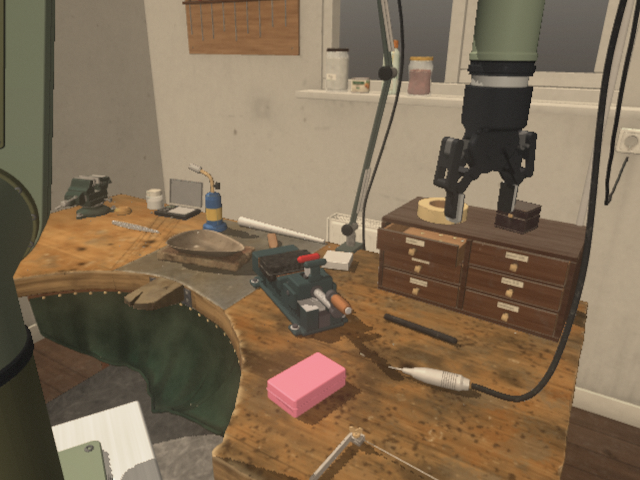

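View pics/side0.png

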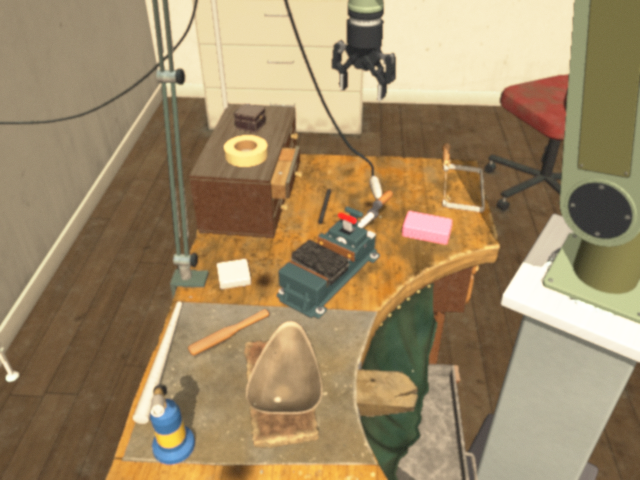

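View pics/wrist0.png

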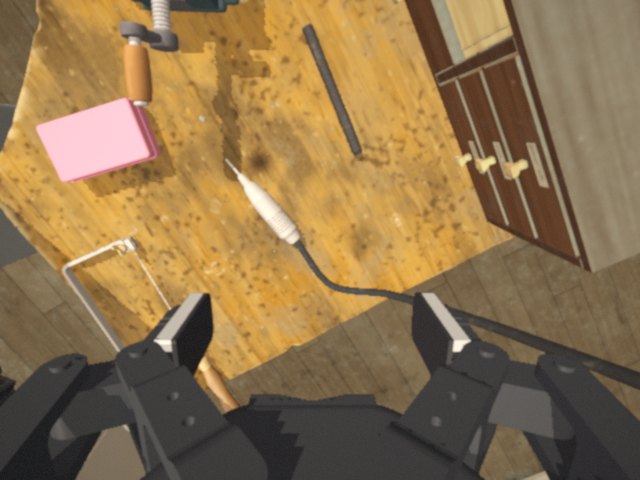

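Scene view: the vise runs from the crank (about row 300, col 340) to the fixed jaw (row 257, col 282), and the vise's x axis points roughly along world +y. The pink block at (385, 308) is a decoy. I'll go above the bars, turning so the jaws open along the vise's x axis.

```bash
python3 -m creep '[[23.2,-11.8,0,0,0,-1.505],[23.2,-11.8,0,0,0,-1.505],[23.2,-11.8,0,0,0,-1.505],[23.2,-11.8,0,0,0,-1.505],[23.2,-11.8,0,0,0,-1.505],[23.2,-11.8,0,0,0,-1.505],[23.2,-11.8,0,0,0,-1.505],[23.2,-11.8,0,0,0,-1.505],[23.2,-11.8,0,0,0,-1.505],[23.2,-11.8,0,0,0,-1.505]]' 1 30
python3 - <<'E'
from h import *
s=sense(); print(s["position"],s["joint_pos"],s["contact_force"], R.from_quat(s["eef_rot"]).as_matrix().round(3))
for n in ["wrist"]:
    p=read_camera(n); save(p,n+"1"); print(n,p["xyz"])
    for k,z in [("vise",0),("fixed_face",.06),("jaw_face",.06),("post_bar",.112),("lever_bar",.112),("knob_center",.08),("screw_axis",.062),("block",.048)]:
        r=pinpoint(p,k)
        for q in r[:2]: print(k,np.round(q["pixel"],1),round(q["confidence"],2), np.round(atz(p,q["pixel"],z),4))
E
```

```text
t: 2.8
position: [0.4569, 0.2321, 0.2314]
eef_rot: [0.032, 0.999, -0.0, 0.0]
contact_force: [-0.2, -0.2, 0.5]
grip_width: 1.0
[0.45692896 0.232145   0.23138816] [ 3.01134831e-01  7.31533177e-02  1.69258495e+00 -9.17324780e-05
  1.37566921e+00 -1.20544714e+00] [-0.23044561 -0.15543401  0.45835431] [[-0.998  0.064  0.   ]
 [ 0.064  0.998 -0.   ]
 [-0.    -0.    -1.   ]]
wrist [0.38599355 0.23783798 0.37352753]
vise [201.5 364.4] 0.65 [0.46   0.2925 0.    ]
fixed_face [211.1 461.9] 0.91 [0.4632 0.3757 0.06  ]
jaw_face [210.5 370.5] 0.75 [0.4571 0.2893 0.06  ]
post_bar [227.5 301.2] 0.58 [0.4557 0.2252 0.112 ]
lever_bar [227.7 333.2] 0.96 [0.4575 0.2507 0.112 ]
knob_center [211.3 179.2] 0.6 [0.4425 0.1168 0.08  ]
screw_axis [216.9 190.7] 0.71 [0.452  0.1193 0.062 ]
block [119.6 149.9] 0.91 [0.3625 0.0918 0.048 ]
block [208.5 417.6] 0.74 [0.4607 0.3374 0.048 ]
```

View pics/wrist1.png

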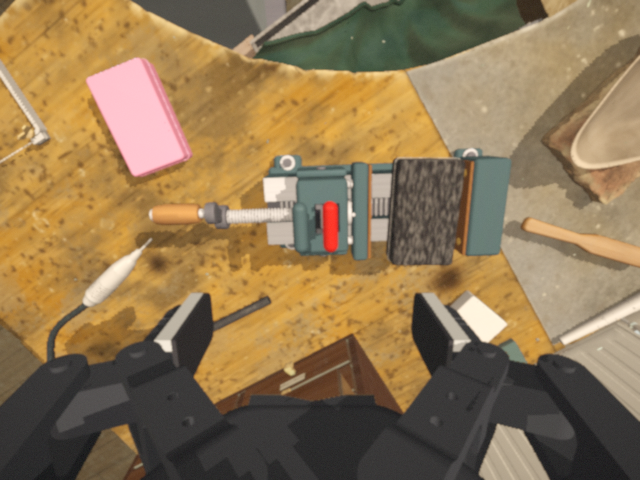

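The wrist view shows the red lever bar at (227, 333), the post bar at (227, 301), the knob upright at (213, 175) and the charcoal block askew at (211, 427). The jaw opening is about 86 mm. The points agree with each other, so I'll descend over the bars.

```bash
python3 -m creep '[[0.1,0,4,0,0,-0.017],[0.1,0,8,0,0,-0.017],[0.1,0,11,0,0,-0.017],[0.1,0,12.5,0,0,-0.017],[0.1,0,13.2,0,0,-0.017],[0.1,0,13.5,0,0,-0.017],[0.1,0,13.5,0,0,-0.017],[0.1,0,13.5,0,0,-0.017],[0.1,0,13.5,0,0,-0.017],[0.1,0,13.5,0,0,-0.017]]'
python3 -m creep '[[0,0,0,0,0,0],[0,0,0,0,0,0],[0,0,0,0,0,0],[0,0,0,0,0,0],[0,0,0,0,0,0],[0,0,0,0,0,0],[0,0,0,0,0,0],[0,0,0,0,0,0],[0,0,0,0,0,0],[0,0,0,0,0,0]]' 0 30
python3 - <<'E'
from h import *
p=read_camera("wrist"); save(p,"wrist2"); print(sense()["position"])
E
```

```text
t: 4.25
position: [0.4566, 0.2323, 0.0972]
eef_rot: [0.027, 1.0, 0.0, 0.001]
contact_force: [-0.6, 0.5, 0.4]
grip_width: 1.002
t: 5.25
position: [0.4561, 0.2318, 0.0975]
eef_rot: [0.026, 1.0, -0.001, -0.0]
contact_force: [-3.8, -1.5, 7.8]
grip_width: 0.27
[0.4560759  0.23179769 0.09749843]
```

View pics/wrist2.png

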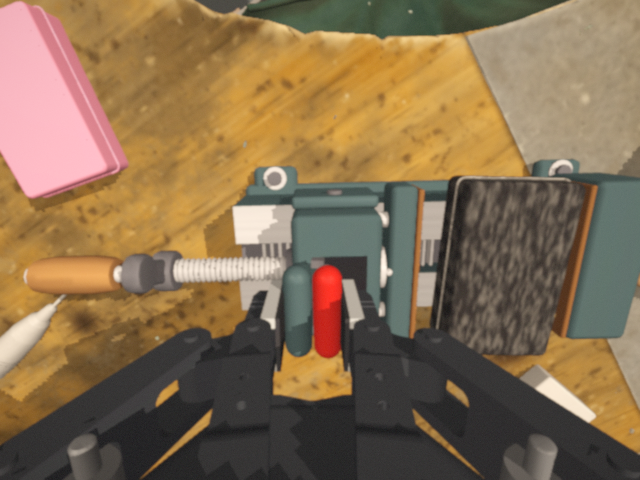

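The lever is squeezed home: width 0.27 is about 23–25 mm, and the bars are together at (310, 300–330). Now I'll slide toward the fixed jaw.

```bash
python3 -m creep '[[0,0.3,0,0,0,0],[0,0.6,0,0,0,0],[0,0.9,0,0,0,0],[0,1.2,0,0,0,0],[0,1.5,0,0,0,0],[0,1.7,0,0,0,0],[0,1.9,0,0,0,0],[0,2.0,0,0,0,0],[0,2.0,0,0,0,0],[0,2.0,0,0,0,0]]' 0 30
python3 - <<'E'
from h import *
p=read_camera("wrist"); save(p,"wrist3"); print(sense()["contact_force"],sense()["grip_width"])
for k,z in [("fixed_face",.06),("jaw_face",.06),("knob_center",.092),("screw_axis",.062)]:
    r=pinpoint(p,k)
    for q in r[:1]: print(k,np.round(q["pixel"],1),round(q["confidence"],2), np.round(atz(p,q["pixel"],z),4))
E
```

```text
t: 6.3
position: [0.4566, 0.2516, 0.0975]
eef_rot: [0.026, 1.0, -0.001, -0.001]
contact_force: [-3.1, -1.7, 9.4]
grip_width: 0.273
[-4.08666732 -2.4735837   9.84707261] 0.27262771514856043
fixed_face [262.9 526.9] 0.73 [0.4609 0.3749 0.06  ]
jaw_face [264.9 412.9] 0.59 [0.4588 0.3103 0.06  ]
knob_center [273.2  76.8] 0.95 [0.4419 0.1429 0.092 ]
screw_axis [271.6 114.8] 0.55 [0.4534 0.1415 0.062 ]
```

View pics/wrist3.png

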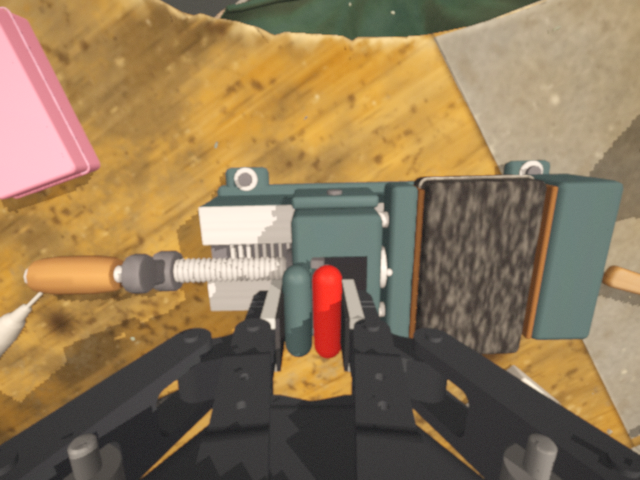

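```bash
python3 -m creep '[[0,0.1,0,0,0,0],[0,0.2,0,0,0,0],[0,0.3,0,0,0,0],[0,0.4,0,0,0,0],[0,0.45,0,0,0,0],[0,0.5,0,0,0,0],[0,0.5,0,0,0,0],[0,0.5,0,0,0,0],[0,0.5,0,0,0,0],[0,0.5,0,0,0,0]]' 0 30
python3 - <<'E'
from h import *
p=read_camera("wrist"); save(p,"wrist4"); print(sense()["contact_force"],sense()["position"])
for k,z in [("fixed_face",.06),("jaw_face",.06),("knob_center",.092),("screw_axis",.062)]:
    r=pinpoint(p,k)
    for q in r[:1]: print(k,np.round(q["pixel"],1),round(q["confidence"],2), np.round(atz(p,q["pixel"],z),4))
E
```

```text
t: 7.55
position: [0.4568, 0.2564, 0.0975]
eef_rot: [0.026, 1.0, -0.001, -0.001]
contact_force: [-4.1, -2.2, 9.0]
grip_width: 0.273
[-4.57527486 -3.3155299   9.33158832] [0.45679572 0.25642466 0.09750944]
jaw_face [264.7 414.4] 0.9 [0.4589 0.316  0.06  ]
knob_center [275.4  77.2] 0.67 [0.4431 0.1475 0.092 ]
screw_axis [271.  113.1] 0.93 [0.4531 0.1453 0.062 ]
```

View pics/wrist4.png

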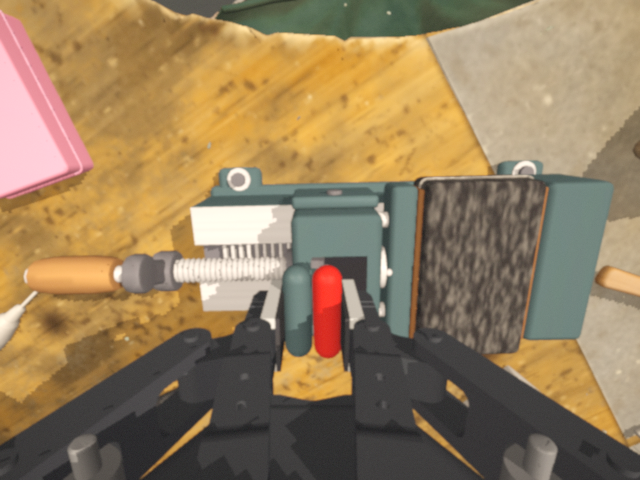

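```bash
python3 -m creep '[[0,0.05,0,0,0,0],[0,0.1,0,0,0,0],[0,0.15,0,0,0,0],[0,0.2,0,0,0,0],[0,0.2,0,0,0,0],[0,0.2,0,0,0,0],[0,0.2,0,0,0,0],[0,0.2,0,0,0,0],[0,0.2,0,0,0,0],[0,0.2,0,0,0,0]]' 0 30
```

```text
t: 8.8
position: [0.4568, 0.2579, 0.0975]
eef_rot: [0.026, 1.0, -0.002, -0.001]
contact_force: [-4.9, -4.0, 10.9]
grip_width: 0.27
```

```bash
python3 -m creep '[[0,0.05,0,0,0,0],[0,0.1,0,0,0,0],[0,0.15,0,0,0,0],[0,0.15,0,0,0,0],[0,0.15,0,0,0,0],[0,0.15,0,0,0,0],[0,0.15,0,0,0,0],[0,0.15,0,0,0,0],[0,0.15,0,0,0,0],[0,0.15,0,0,0,0]]' 0 30
python3 - <<'E'
from h import *
p=read_camera("wrist"); save(p,"wrist5"); print(sense()["contact_force"],sense()["position"])
E
```

```text
t: 9.8
position: [0.4568, 0.2581, 0.0975]
eef_rot: [0.026, 1.0, -0.003, -0.001]
contact_force: [-3.9, -8.3, 11.5]
grip_width: 0.268
[-4.99373277 -8.39556951 10.9952698 ] [0.45679172 0.25803529 0.09746041]
```

View pics/wrist5.png

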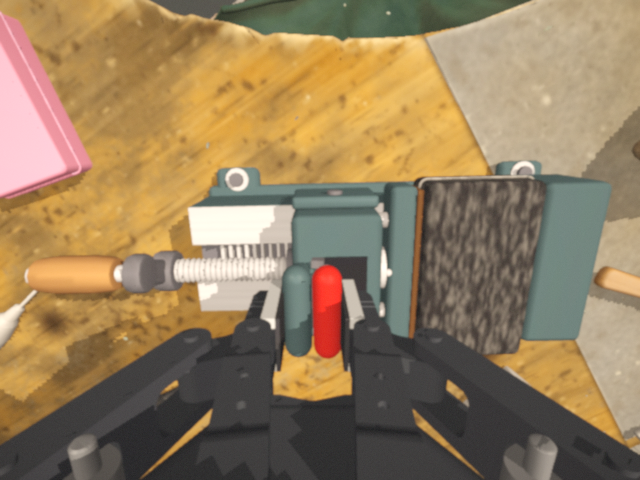

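The head stopped at y≈0.258 and the force rose to 8 N, so the block is snug. The wrist view shows it square between the leathers at cols 415–540. Releasing now and lifting.

```bash
python3 -m creep '[[0,-0.1,0,0,0,0],[0,-0.1,0,0,0,0],[0,-0.1,0,0,0,0],[0,-0.1,0,0,0,0],[0,-0.1,0,0,0,0],[0,-0.1,0,0,0,0],[0,-0.1,0,0,0,0],[0,-0.1,-3,0,0,0],[0,-0.1,-7,0,0,0],[0,-0.1,-11,0,0,0]]' 1 30
python3 - <<'E'
from h import *
p=read_camera("wrist"); save(p,"wrist6"); print(sense()["contact_force"],sense()["position"],p["xyz"])
for k,z in [("fixed_face",.06),("jaw_face",.06),("lever_bar",.112),("post_bar",.112),("knob_center",.092),("screw_axis",.062)]:
    r=pinpoint(p,k)
    for q in r[:1]: print(k,np.round(q["pixel"],1),round(q["confidence"],2), np.round(atz(p,q["pixel"],z),4))
E
```

```text
t: 10.85
position: [0.4568, 0.2592, 0.2068]
eef_rot: [0.027, 1.0, -0.0, -0.001]
contact_force: [0.6, 0.6, 0.6]
grip_width: 0.998
[1.82203748 1.68941403 5.1574737 ] [0.46158079 0.26114934 0.21543716] [0.38612708 0.26427576 0.34911919]
fixed_face [218.5 441.4] 0.58 [0.461  0.3743 0.06  ]
jaw_face [217.8 375.8] 0.75 [0.4574 0.3168 0.06  ]
lever_bar [234.5 337. ] 0.76 [0.4556 0.2791 0.112 ]
post_bar [235.4 303.5] 0.64 [0.455  0.2546 0.112 ]
knob_center [221.8 167.2] 0.78 [0.4441 0.1479 0.092 ]
screw_axis [224.2 182.4] 0.97 [0.4537 0.1472 0.062 ]
```

View pics/wrist6.png

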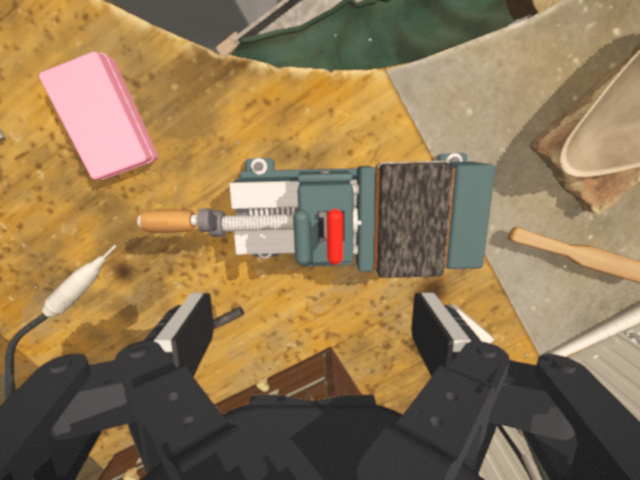

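```bash
python3 - <<'E'
from h import *
for n in ["scene","side"]:
    p=read_camera(n); save(p,n+"7")
    r=pinpoint(p,"knob_center"); print(n,[(np.round(q["pixel"],1),round(q["confidence"],2)) for q in r])
    for nm,X in [("up",(.4443,.1475,.091)),("down",(.4575,.1475,.033)),("axis",(.452,.1475,.062)),("axis_arm",(.453,.175,.062))]: print(nm,np.round(proj(p,X),1))
    c=p["frame"][150:350,250:450]; cv2.imwrite(f"pics/{n}7c.png",cv2.resize(c,(800,600) if 0 else (600,600),interpolation=cv2.INTER_CUBIC)[:,:,::-1])
E
```

```text
scene [(array([297.5, 332.2]), 0.78)]
up [294.7 331.9]
down [325.2 338.3]
axis [310.  335.8]
axis_arm [302.3 327.5]
side [(array([208.4, 372.7]), 0.45)]
up [204.6 376.6]
down [224.5 369.8]
axis [214.6 372.7]
axis_arm [221.  365.7]
```

View pics/scene7c.png

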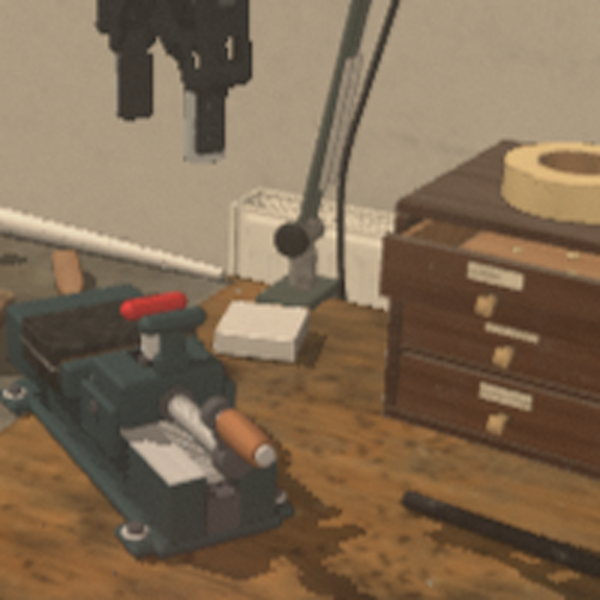

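View pics/side7c.png

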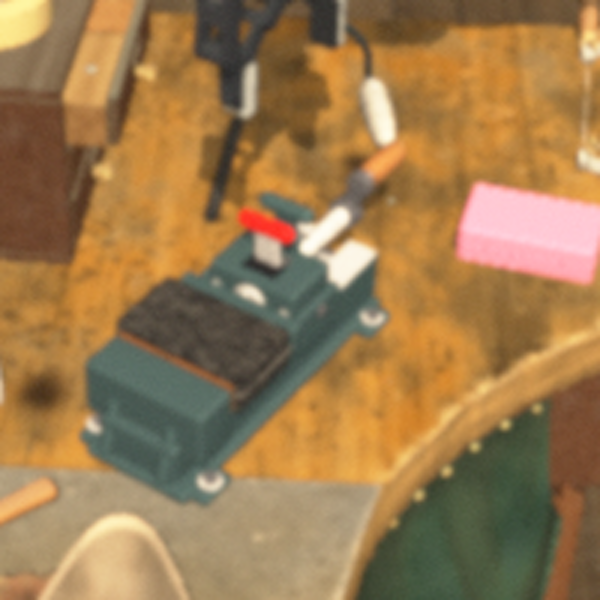

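The knob is up, at crank angle ≈ -0.2, and the scene camera agrees with that. Turning back and moving above the knob.

```bash
python3 -m creep '[[0.5,-11.1,0,0,0,1.571],[0.5,-11.1,0,0,0,1.571],[0.5,-11.1,0,0,0,1.571],[0.5,-11.1,0,0,0,1.571],[0.5,-11.1,0,0,0,1.571],[0.5,-11.1,0,0,0,1.571],[0.5,-11.1,0,0,0,1.571],[0.5,-11.1,0,0,0,1.571],[0.5,-11.1,0,0,0,1.571],[0.5,-11.1,0,0,0,1.571]]' 1 30
python3 - <<'E'
from h import *
s=sense();p=read_camera("wrist"); save(p,"wrist8"); print(s["position"],R.from_quat(s["eef_rot"]).as_matrix().round(3).tolist(),s["joint_pos"].round(2))
for k,z in [("knob_center",.091),("screw_axis",.062)]:
    r=pinpoint(p,k)
    for q in r[:1]: print(k,np.round(q["pixel"],1),round(q["confidence"],2), np.round(atz(p,q["pixel"],z),4))
E
```

```text
t: 12.4
position: [0.4462, 0.1489, 0.2057]
eef_rot: [0.703, 0.711, -0.0, -0.0]
contact_force: [0.0, -0.7, -0.2]
grip_width: 0.998
[0.44620874 0.14886665 0.20567267] [[-0.011, 1.0, -0.001], [1.0, 0.011, -0.0], [-0.0, -0.001, -1.0]] [ 0.14  0.01  1.82 -0.    1.32  0.13]
knob_center [234.8 306.7] 0.67 [0.443  0.1472 0.091 ]
screw_axis [225.6 318.8] 0.85 [0.4531 0.1473 0.062 ]
```

View pics/wrist8.png

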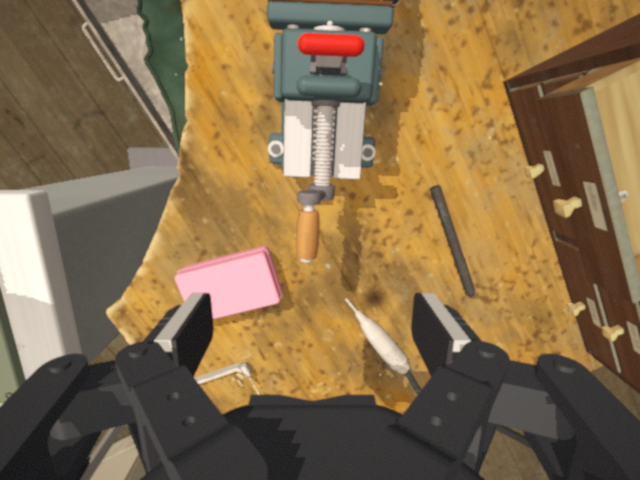

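```bash
python3 -m creep '[[-0.2,-0.3,4,0,0,0.047],[-0.2,-0.3,8,0,0,0.047],[-0.2,-0.3,11,0,0,0.047],[-0.2,-0.3,12.5,0,0,0.047],[-0.2,-0.3,13.1,0,0,0.047],[-0.2,-0.3,13.4,0,0,0.047],[-0.2,-0.3,13.4,0,0,0.047],[-0.2,-0.3,13.4,0,0,0.047],[-0.2,-0.3,13.4,0,0,0.047],[-0.2,-0.3,13.4,0,0,0.047]]' 1 60
python3 -m creep '[[0,0,0,0,0,0],[0,0,0,0,0,0],[0,0,0,0,0,0],[0,0,0,0,0,0],[0,0,0,0,0,0],[0,0,0,0,0,0],[0,0,0,0,0,0],[0,0,0,0,0,0],[0,0,0,0,0,0],[0,0,0,0,0,0]]' 0 60
python3 - <<'E'
from h import *
s=sense();p=read_camera("wrist"); save(p,"wrist9"); print(s["position"],R.from_quat(s["eef_rot"]).as_matrix().round(3).tolist())
E
```

```text
t: 13.55
position: [0.4442, 0.147, 0.0731]
eef_rot: [0.718, 0.697, 0.001, 0.0]
contact_force: [-0.2, -0.2, 0.4]
grip_width: 1.003
t: 14.55
position: [0.4432, 0.1469, 0.0723]
eef_rot: [0.718, 0.696, -0.0, -0.0]
contact_force: [-3.5, 0.6, 4.7]
grip_width: 0.198
[0.4432126  0.14689604 0.07230615] [[0.03, 1.0, -0.001], [1.0, -0.03, -0.0], [-0.0, -0.001, -1.0]]
```

View pics/wrist9.png

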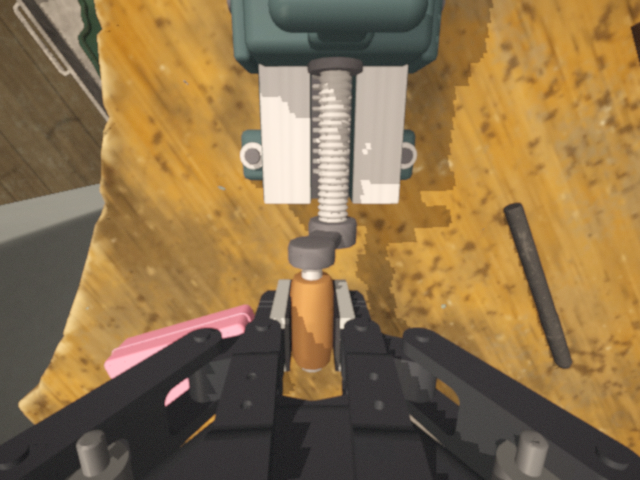

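```bash
cat > tab.py <<'E'
import sys,numpy as np
a=float(sys.argv[1]); 
for b in sys.argv[2:]:
    b=float(b); print(b,[round(.191*(b-a),2),round(3*(np.sin(b)-np.sin(a)),2),round(-3*(np.cos(b)-np.cos(a)),2)])
E
python3 tab.py -.325 -.25 -.15 -.05 .05 .15 .25; python3 tab.py .25 .35 .45 .55 .65 .75 .85 .95; echo; python3 tab.py .85 .95 1.05 1.15 1.25 1.35 1.45
```

```text
-0.25 [0.01, np.float64(0.22), np.float64(-0.06)]
-0.15 [0.03, np.float64(0.51), np.float64(-0.12)]
-0.05 [0.05, np.float64(0.81), np.float64(-0.15)]
0.05 [0.07, np.float64(1.11), np.float64(-0.15)]
0.15 [0.09, np.float64(1.41), np.float64(-0.12)]
0.25 [0.11, np.float64(1.7), np.float64(-0.06)]
0.35 [0.02, np.float64(0.29), np.float64(0.09)]
0.45 [0.04, np.float64(0.56), np.float64(0.21)]
0.55 [0.06, np.float64(0.83), np.float64(0.35)]
0.65 [0.08, np.float64(1.07), np.float64(0.52)]
0.75 [0.1, np.float64(1.3), np.float64(0.71)]
0.85 [0.11, np.float64(1.51), np.float64(0.93)]
0.95 [0.13, np.float64(1.7), np.float64(1.16)]

0.95 [0.02, np.float64(0.19), np.float64(0.23)]
1.05 [0.04, np.float64(0.35), np.float64(0.49)]
1.15 [0.06, np.float64(0.48), np.float64(0.75)]
1.25 [0.08, np.float64(0.59), np.float64(1.03)]
1.35 [0.1, np.float64(0.67), np.float64(1.32)]
1.45 [0.11, np.float64(0.72), np.float64(1.62)]
```

```bash
python3 -m creep '[[0.01,0.1,-0.03,0,0,0],[0.01,0.22,-0.06,0,0,0],[0.02,0.36,-0.09,0,0,0],[0.03,0.51,-0.12,0,0,0],[0.04,0.66,-0.14,0,0,0],[0.05,0.81,-0.15,0,0,0],[0.06,0.96,-0.15,0,0,0],[0.07,1.11,-0.15,0,0,0],[0.08,1.26,-0.14,0,0,0],[0.09,1.41,-0.12,0,0,0]]' 0 60
```

```text
t: 15.6
position: [0.4561, 0.1471, 0.0736]
eef_rot: [0.718, 0.697, -0.002, -0.001]
contact_force: [-8.1, -1.3, 10.8]
grip_width: 0.198
```

```bash
python3 tab.py .15 .2 .25 .3 .35 .4 .45 .5 .55 .6 .65|tr -d 'npfloat64()' >/dev/null; python3 -m creep '[[0.01,0.15,-0.07,0,0,0],[0.02,0.29,-0.14,0,0,0],[0.03,0.44,-0.1,0,0,0],[0.04,0.58,-0.05,0,0,0],[0.05,0.72,0.0,0,0,0],[0.06,0.86,0.06,0,0,0],[0.07,0.99,0.13,0,0,0],[0.08,1.12,0.21,0,0,0],[0.09,1.25,0.29,0,0,0],[0.1,1.37,0.38,0,0,0]]' 0 60
```

```text
t: 16.6
position: [0.4689, 0.1472, 0.0692]
eef_rot: [0.717, 0.697, -0.003, -0.001]
contact_force: [-8.8, -3.2, 9.6]
grip_width: 0.193
```

```bash
python3 tab.py .65 .7 .75 .8 .85 .9 .95 1 1.05 1.1 1.15 | sed 's/np.float64//g'; python3 - <<'E'
from h import *
s=sense();p=read_camera("scene"); save(p,"scene10");print(s["contact_force"],s["position"])
c=p["frame"][220:340,240:400]; cv2.imwrite(f"pics/s10c.png",cv2.resize(c,(800,600),interpolation=cv2.INTER_CUBIC)[:,:,::-1])
E
```

```text
0.7 [0.01, (0.12), (0.09)]
0.75 [0.02, (0.23), (0.19)]
0.8 [0.03, (0.34), (0.3)]
0.85 [0.04, (0.44), (0.41)]
0.9 [0.05, (0.53), (0.52)]
0.95 [0.06, (0.62), (0.64)]
1.0 [0.07, (0.71), (0.77)]
1.05 [0.08, (0.79), (0.9)]
1.1 [0.09, (0.86), (1.03)]
1.15 [0.1, (0.92), (1.16)]
[-8.75604338 -3.24287489  9.58130974] [0.46886172 0.1471879  0.06920406]
```

View pics/s10c.png

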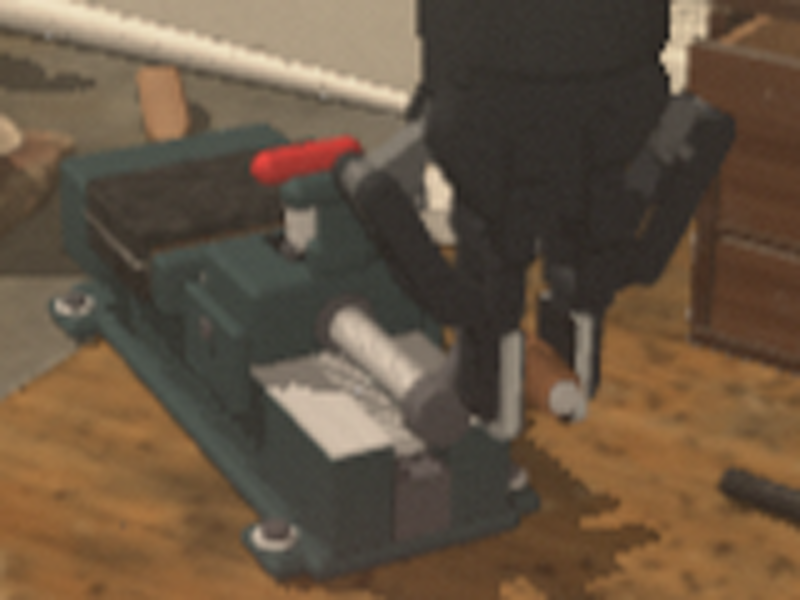

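```bash
python3 -m creep '[[0,0.12,0.09,0,0,0],[0,0.23,0.19,0,0,0],[0,0.34,0.3,0,0,0],[0,0.44,0.41,0,0,0],[0,0.53,0.52,0,0,0],[0,0.62,0.64,0,0,0],[0,0.71,0.77,0,0,0],[0,0.79,0.9,0,0,0],[0,0.86,1.03,0,0,0],[0,0.92,1.16,0,0,0]]' 0 60
python3 tab.py 1.15 1.2 1.25 1.3 1.35 1.4 1.45 1.5 1.55 1.6 1.65 | sed 's/np.float64//g'
```

```text
t: 17.65
position: [0.479, 0.1474, 0.0585]
eef_rot: [0.718, 0.697, -0.002, -0.001]
contact_force: [-8.1, -0.8, 12.1]
grip_width: 0.196
1.2 [0.01, (0.06), (0.14)]
1.25 [0.02, (0.11), (0.28)]
1.3 [0.03, (0.15), (0.42)]
1.35 [0.04, (0.19), (0.57)]
1.4 [0.05, (0.22), (0.72)]
1.45 [0.06, (0.24), (0.86)]
1.5 [0.07, (0.25), (1.01)]
1.55 [0.08, (0.26), (1.16)]
1.6 [0.09, (0.26), (1.31)]
1.65 [0.1, (0.25), (1.46)]
```

```bash
python3 -m creep '[[0,0.03,0.07,0,0,0],[0,0.06,0.14,0,0,0],[0,0.09,0.21,0,0,0],[0,0.11,0.28,0,0,0],[0,0.13,0.35,0,0,0],[0,0.15,0.42,0,0,0],[0,0.17,0.5,0,0,0],[0,0.19,0.57,0,0,0],[0,0.21,0.65,0,0,0],[0,0.22,0.72,0,0,0]]' 0 60
python3 - <<'E'
from h import *
s=sense();p=read_camera("side"); save(p,"side11");print(s["contact_force"],s["position"])
c=p["frame"][190:310,260:420]; cv2.imwrite(f"pics/s11c.png",cv2.resize(c,(800,600),interpolation=cv2.INTER_CUBIC)[:,:,::-1])
E
```

```text
t: 18.65
position: [0.4818, 0.1475, 0.052]
eef_rot: [0.718, 0.697, -0.001, -0.001]
contact_force: [-9.0, -1.2, 17.0]
grip_width: 0.186
[-9.02064488 -1.24057383 16.98256392] [0.4817931  0.14753673 0.05197505]
```

View pics/s11c.png

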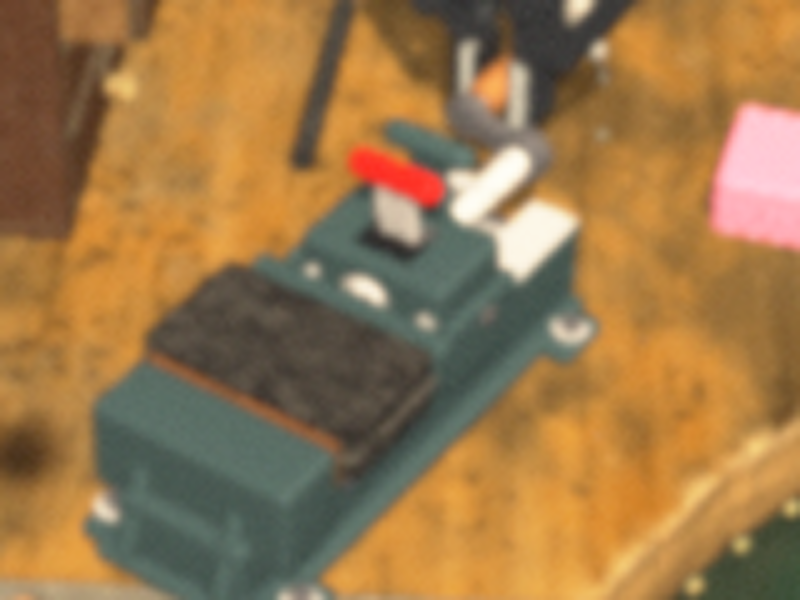

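The jaw is up against the block. The tangential force while moving went 9.1 → 12.5 → 14.5 → 18.9 N, so the grip is about 75 N. A bit more will bring it to 20–23 N.

```bash
python3 -m creep '[[0,0.01,0.04,0,0,0],[0,0.01,0.08,0,0,0],[0,0.02,0.11,0,0,0],[0,0.02,0.15,0,0,0],[0,0.03,0.18,0,0,0],[0,0.03,0.22,0,0,0],[0,0.03,0.25,0,0,0],[0,0.04,0.29,0,0,0],[0,0.04,0.32,0,0,0],[0,0.04,0.36,0,0,0]]' 0 60
```

```text
t: 19.7
position: [0.4826, 0.1477, 0.0486]
eef_rot: [0.718, 0.697, -0.001, -0.001]
contact_force: [-8.4, -1.1, 15.7]
grip_width: 0.198
```

```bash
python3 -m creep '[[0,0,0.06,0,0,0],[0,0,0.12,0,0,0],[0,-0.02,0.18,0,0,0],[0,-0.04,0.24,0,0,0],[0,-0.06,0.3,0,0,0],[0,-0.08,0.36,0,0,0],[0,-0.1,0.42,0,0,0],[0,-0.12,0.48,0,0,0],[0,-0.14,0.54,0,0,0],[0,-0.16,0.6,0,0,0]]' 0 60
python3 -c "
from h import *
s=sense();print(s['contact_force'],s['joint_vel'].round(3))"
```

```text
t: 20.7
position: [0.483, 0.1478, 0.0435]
eef_rot: [0.718, 0.697, 0.001, 0.001]
contact_force: [-4.9, -0.3, 14.4]
grip_width: 0.195
[-4.88454078 -0.34962614 14.42378387] [ 0.001  0.01   0.009  0.001 -0.026 -0.   ]
```

```bash
python3 - <<'E'
from h import *
p=read_camera("wrist"); save(p,"wrist12")
p2=read_camera("scene"); save(p2,"scene12")
for k in ["lever_bar","post_bar","jaw_face"]:
    for q in pinpoint(p2,k)[:1]: print(k,q["pixel"],q["confidence"],atz(p2,q["pixel"],.112))
c=p2["frame"][220:340,240:400]; cv2.imwrite(f"pics/s12c.png",cv2.resize(c,(800,600),interpolation=cv2.INTER_CUBIC)[:,:,::-1])
E
```

```text
lever_bar [254.4, 302.0] 0.45 [0.4527353  0.26443864 0.112     ]
post_bar [256.9, 306.7] 0.73 [0.45492248 0.25114253 0.112     ]
jaw_face [273.8, 295.2] 0.72 [0.40785603 0.20061729 0.112     ]
```

View pics/wrist12.png

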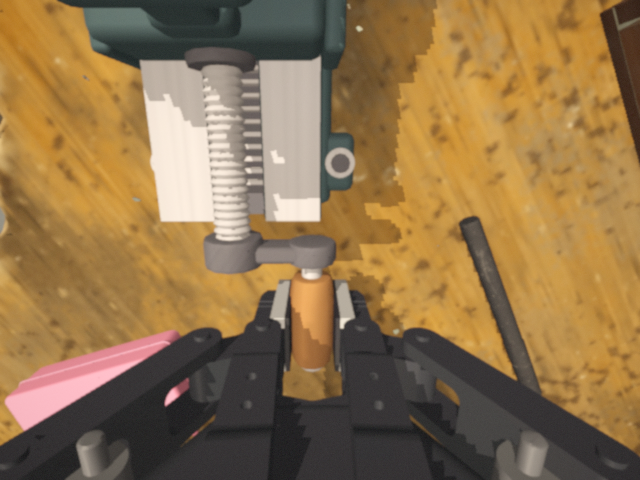

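View pics/s12c.png

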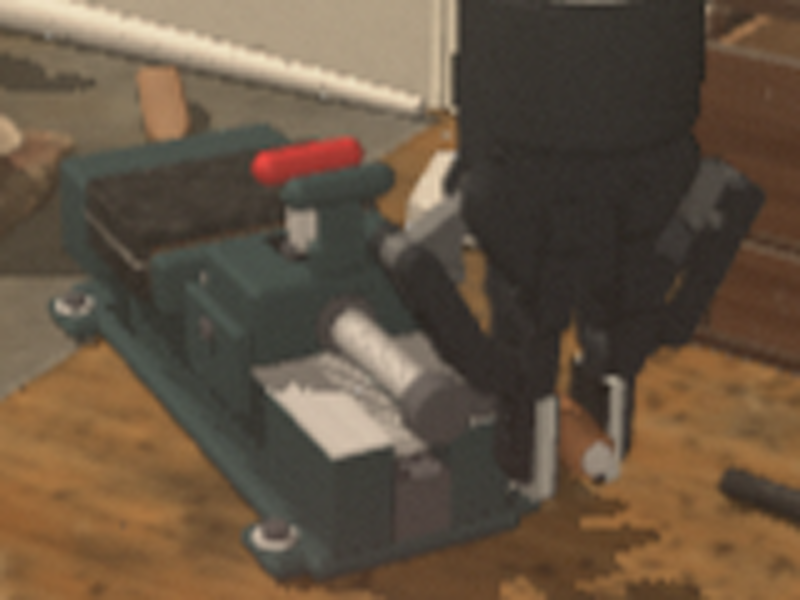

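```bash
python3 -m creep '[[0,-0.01,0.07,0,0,0],[0,-0.02,0.15,0,0,0],[0,-0.04,0.22,0,0,0],[0,-0.06,0.3,0,0,0],[0,-0.08,0.37,0,0,0],[0,-0.1,0.44,0,0,0],[0,-0.12,0.51,0,0,0],[0,-0.15,0.58,0,0,0],[0,-0.17,0.65,0,0,0],[0,-0.2,0.72,0,0,0]]' 0 60
python3 tab.py 1.97 2 2.05 2.1 2.15 2.2 2.25 2.3 2.35 2.4 2.45 2.5| sed 's/np.float64//g'
```

```text
t: 21.95
position: [0.4823, 0.148, 0.0371]
eef_rot: [0.718, 0.696, 0.002, 0.002]
contact_force: [-5.9, -0.2, 20.5]
grip_width: 0.193
2.0 [0.01, (-0.04), (0.08)]
2.05 [0.02, (-0.1), (0.22)]
2.1 [0.02, (-0.17), (0.35)]
2.15 [0.03, (-0.25), (0.48)]
2.2 [0.04, (-0.34), (0.6)]
2.25 [0.05, (-0.43), (0.72)]
2.3 [0.06, (-0.53), (0.83)]
2.35 [0.07, (-0.63), (0.94)]
2.4 [0.08, (-0.74), (1.05)]
2.45 [0.09, (-0.85), (1.14)]
2.5 [0.1, (-0.97), (1.24)]
```

```bash
python3 -m creep '[[0,-0.02,0.04,0,0,0],[0,-0.04,0.08,0,0,0],[0,-0.06,0.12,0,0,0],[0,-0.08,0.16,0,0,0],[0,-0.1,0.2,0,0,0],[0,-0.12,0.23,0,0,0],[0,-0.14,0.26,0,0,0],[0,-0.16,0.29,0,0,0],[0,-0.18,0.32,0,0,0],[0,-0.2,0.35,0,0,0]]' 0 60
python3 - <<'E'
from h import *
p2=read_camera("side"); save(p2,"side13")
c=p2["frame"][190:310,260:420]; cv2.imwrite(f"pics/s13c.png",cv2.resize(c,(800,600),interpolation=cv2.INTER_CUBIC)[:,:,::-1])
for f in ["side7","side11","side13"]:
    im=cv2.imread(f"pics/{f}.png").astype(int); m=(im[:,:,2]>170)&(im[:,:,1]<70)&(im[:,:,0]<80); m[:, :320]=0;m[:,380:]=0
    r,c=np.nonzero(m); print(f,len(r),r.mean() if len(r) else 0,c.mean() if len(r) else 0)
for f in ["scene7","scene10","scene12"]:
    im=cv2.imread(f"pics/{f}.png").astype(int); m=(im[:,:,2]>150)&(im[:,:,1]<60)&(im[:,:,0]<70); m[:, :280]=0;m[:,330:]=0
    r,c=np.nonzero(m); print(f,len(r),r.mean() if len(r) else 0,c.mean() if len(r) else 0)
E
```

```text
t: 22.95
position: [0.482, 0.1481, 0.0351]
eef_rot: [0.717, 0.697, 0.003, 0.003]
contact_force: [-6.1, -1.1, 27.5]
grip_width: 0.194
side7 78 225.15384615384616 338.55128205128204
side11 80 225.075 339.2375
side13 75 224.90666666666667 339.17333333333335
scene7 43 251.58139534883722 300.83720930232556
scene10 38 251.97368421052633 299.6578947368421
scene12 47 251.91489361702128 301.63829787234044
```

View pics/s13c.png

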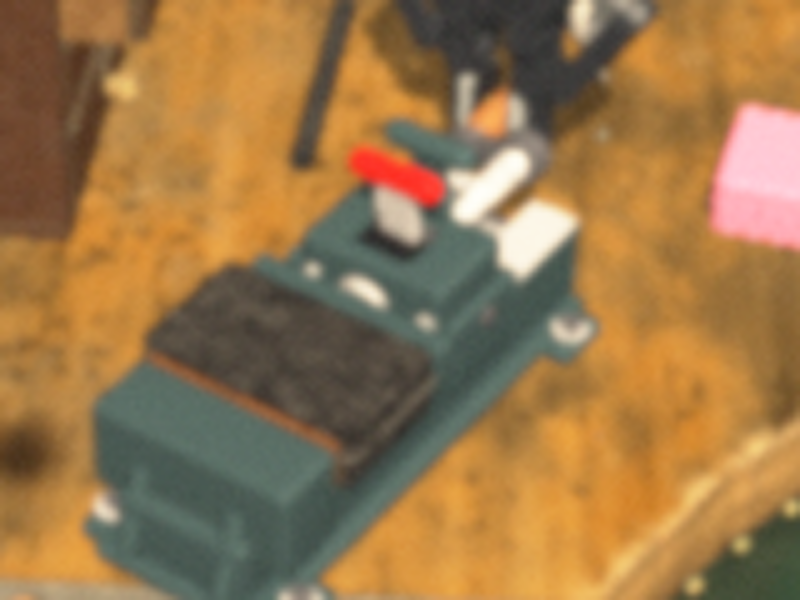

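The force climbed steeply to 24.8 N tangential (φ≈1.85), which puts the grip near 100 N. I'll stop turning and unload the arm before opening.

```bash
python3 -m creep '[[0,-0.02,-0.1,0,0,0],[0,-0.04,-0.2,0,0,0],[0,-0.06,-0.3,0,0,0],[0,-0.08,-0.4,0,0,0],[0,-0.1,-0.45,0,0,0],[0,-0.1,-0.5,0,0,0],[0,-0.1,-0.5,0,0,0],[0,-0.1,-0.5,0,0,0],[0,-0.1,-0.5,0,0,0],[0,-0.1,-0.5,0,0,0]]' 0 60
```

```text
t: 24.0
position: [0.4821, 0.148, 0.0375]
eef_rot: [0.718, 0.696, 0.004, 0.004]
contact_force: [7.3, 0.2, 2.6]
grip_width: 0.189
```

```bash
python3 -m creep '[[0,0.1,0,0,0,0],[0,0.1,0,0,0,0],[0,0.1,0,0,0,0],[0,0.1,0,0,0,0],[0,0.1,0,0,0,0],[0,0.1,0,0,0,0],[0,0.1,0,0,0,0],[0,0.1,0,0,0,0],[0,0.1,0,0,0,0],[0,0.1,0,0,0,0]]' 0.45 60
python3 - <<'E'
from h import *
p=read_camera("wrist"); save(p,"wrist14")
E
```

```text
t: 25.0
position: [0.4776, 0.1478, 0.0356]
eef_rot: [0.718, 0.696, 0.0, 0.0]
contact_force: [-0.2, 0.3, -0.9]
grip_width: 0.449
```

View pics/wrist14.png

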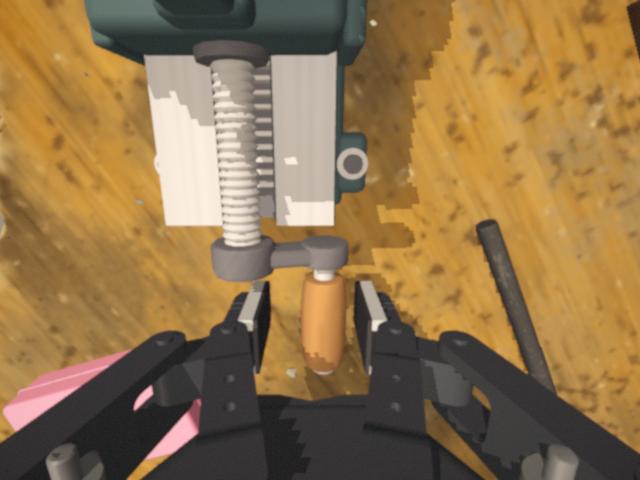

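The fingers are clear of the knob at (320, 322). I'll lift and inspect the lever and block.

```bash
python3 -m creep '[[0,0.3,-2,0,0,0],[0,0.3,-5,0,0,0],[0,0.3,-9,0,0,0],[0,0.3,-13,0,0,0],[0,0.3,-17,0,0,0],[3,0.3,-19,0,0,0],[5,0.3,-19,0,0,0],[6,0.3,-19,0,0,0],[6,0.3,-19,0,0,0],[6,0.3,-19,0,0,0]]' 0.45 60
python3 - <<'E'
from h import *
p=read_camera("wrist"); save(p,"wrist15"); print(sense()["position"],p["xyz"])
for k,z in [("fixed_face",.06),("jaw_face",.06),("lever_bar",.112),("post_bar",.112),("knob_center",.06),("screw_axis",.062)]:
    for q in pinpoint(p,k)[:1]: print(k,np.round(q["pixel"],1),round(q["confidence"],2), np.round(atz(p,q["pixel"],z),4))
E
```

```text
t: 26.05
position: [0.4816, 0.2071, 0.2244]
eef_rot: [0.718, 0.697, -0.001, -0.0]
contact_force: [0.2, 0.1, -0.7]
grip_width: 0.447
[0.48171292 0.2068355  0.22438309] [0.4850992  0.28035202 0.36641873]
fixed_face [ 15.2 279.3] 0.64 [0.461  0.3728 0.06  ]
jaw_face [ 92.8 281.8] 0.66 [0.46   0.3158 0.06  ]
lever_bar [145.4 276.5] 0.89 [0.4585 0.2745 0.112 ]
post_bar [175.9 277.1] 0.85 [0.4576 0.2525 0.112 ]
knob_center [276.2 311.9] 0.89 [0.4805 0.1486 0.06  ]
```

View pics/wrist15.png

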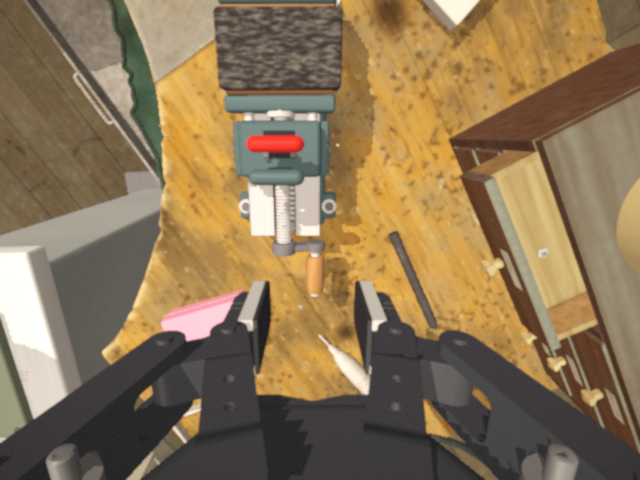

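```bash
python3 - <<'E'
from h import *
im=cv2.imread("pics/wrist15.png"); c=im[70:200,190:360]; cv2.imwrite("pics/c15.png",cv2.resize(c,(800,612),interpolation=cv2.INTER_CUBIC)[:600])
im6=cv2.imread("pics/wrist6.png"); c=im6[180:290,250:400]; cv2.imwrite("pics/c6.png",cv2.resize(c,(800,587),interpolation=cv2.INTER_CUBIC))
E
```

```text
(no output)
```

View pics/c15.png

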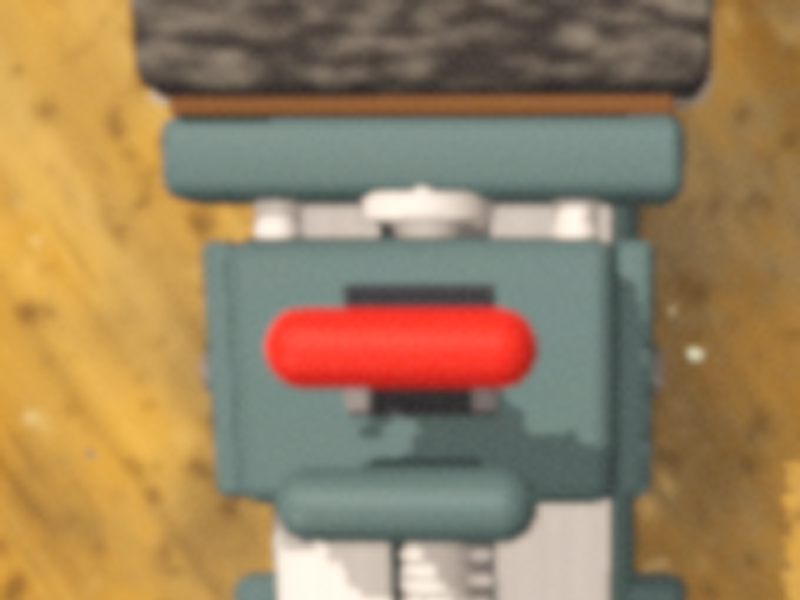

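View pics/c6.png

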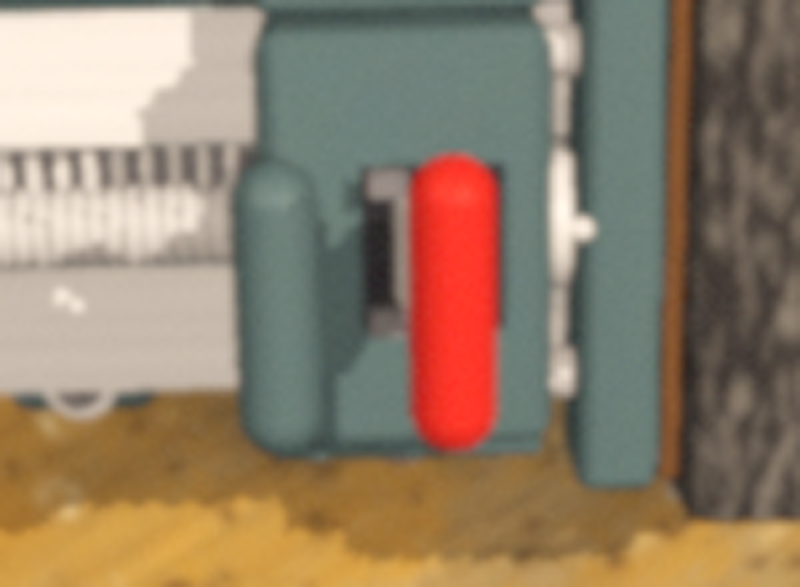

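Measured against its 42 mm length, the lever bar sits 24.1 mm from the post bar, so it is fully free. The block is square against the leather and the arm is clear. Handing in.

```bash
python3 -c "
from workcell import *
print(sense()['contact_force']); print(hand_in())"
```

```text
[-0.04922219 -0.98717972 -0.46967988]
the job is handed in; nothing more can be done
None
```

I squeezed the lever, slid the jaw up about 26 mm until the block was snug, and let go. I then turned the crank clockwise by about 2.2 rad, opened the gripper, backed off and handed in at about 26 s of the 54 s. No verdict was reported.

**Grip:** The last force at the knob while turning was about 25 N tangential, slightly above the 20–23 N you gave. By your rule that is about 100 N on the block. It is an estimate from feel, since I could not measure the grip on the block directly.

**Checks that agreed:**
- **Lever:** the bars are about 24 mm apart in the last wrist picture, so the lever is free. The network's points gave 22 mm.
- **Block:** it looks square against the leather.
- **Arm:** it was clear, with about 1 N or less on the sensor.

**Checks that were less clear:**
- **Knob force:** it did not rise smoothly; it fell from 19 to 14 N before the final steep rise. I think that was the half-nut settling back into its notch, because the head came back about 3 mm.
- **Unloading:** the hand moved up about 2.4 mm when I relaxed the push on the knob. I took that for the pads slipping on the knob, but a small back-turn of the crank is not ruled out.
- **Flatness:** I judged that the block lies flat on the bed only from the side picture, taken before the last unloading and release.

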